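# Close the glaze-bottle lane

### The job

The orange glaze bottle has fallen out over the front of its lane: stand it upright again in its empty place, in line with its neighbours and touching neither of them. Then swing the wooden bar across in front of the bottles by pushing near its free end, until it has passed the sprung roller catch and rests fully home against the end stop, and let go. Do not lift the bar, shove it or let it slam hard, and leave the neighbouring bottles and the other things on the bench where they are.

Things in the scene. Friction and masses are not known exactly. Their poses are not given: they have to be found in the camera images.
- lane: Fixed bottle lane. Origin: on the table at the foot of the upright steel pivot pin (11 mm thick; head 22 mm wide, top at 36 mm). +x along the lane away from the pin, +y from the open front to the back, z up. Bottles stand on the table on the line y = 45 mm, places near x = 95, 175, 255 mm (which one is empty varies). Blue back rail 32 mm tall, inner face y = 77 mm, x = 20 to 350 mm.
- home (a point): Point of the fixed lane at lane x = 330, y = 0, z = 14 mm, where the bar's end centre lies when the bar is home: along lane x, its back face against the blue end stop (34 mm tall, lane x = 314 to 336 mm, front face y = 14 mm).
- catch_rest (a point): Sprung roller catch at rest: centre of an upright roller 12 mm wide, 5 to 25 mm high, at lane x = 345.5, y = -10 mm, before a housing 32 mm tall (lane x 360 to 404, y -32 to 12 mm). It yields along lane +x. The bar's end meets it about 20 mm before home; passing takes about 5 to 12 N near the bar's end; from about 8 mm before home it drives the bar onto the stop and holds it.
- bar: Loose wooden bar, 28 mm wide and tall, flat on the table, red band 270 to 320 mm from the pin. Origin: on the table, centre of its eye around the pin (1 mm play; pin head keeps it on). +x to its free rounded end (344 mm), z up. Starts swung open 65 to 80 degrees to the front (clockwise from above) from lane x. About 0.22 kg; slides with friction, stays where left.
- bar_end (a point): Centre of the bar's rounded end (radius 14 mm), 330 mm from the eye's centre, at half the bar's height (14 mm).
- bottle: Tipped bottle, white with orange label and cap, 110 mm tall, about 0.2 kg. Body 52 mm across to 72 mm up, then a shoulder; cap 32 mm across from 84 to 110 mm. Origin: centre of base, +z to the cap. Starts lying, base on the row line, cap to the lane's front (-y), axis 26 mm high. Centre of mass about 50 mm from the base. Pinched lightly by the cap it can swing in the fingers.
- bottle_cap (a point): Middle of the orange bottle's cap, on its axis, 97 mm from the base.
- neighbour_a: Standing bottle with blue label and cap, same size and shape as the orange one. Origin: centre of the base, z up. Leave it alone.
- neighbour_b: Standing bottle with green label and cap, same size and shape as the orange one. Origin: centre of the base, z up. Leave it alone.
- bowl: Bystander: unfired grey-brown clay bowl, 165 mm across, 60 mm tall. Origin on its underside. Leave it alone.
- tool_cup: Bystander: orange plastic cup with modelling tools in it, 92 mm across, 110 mm tall (tools to 190 mm). Origin on its underside. Leave it alone.
- pot: Bystander: terracotta cup, 72 mm across, 70 mm tall. Origin on its underside. Leave it alone.
- brush: Bystander: brush lying on the table. Origin on its underside. Leave it alone.
- rib: Bystander: flat spatula lying on the table, 200 mm long. Origin on its underside. Leave it alone.
There are look-alikes about, which are no part of the job. What is shaped like the bottle but red or yellow is not meant.

How it is judged:
By the outcome, as a careful person would: the job done as asked, in the order asked, and still so for the second after the job is handed in, with the robot touching nothing.
It also fails if it takes over 72 s, if anything falls off the work surface, if the arm or the gripper's body presses on something with over 40 N, if the wrist force passes 120 N, or if a joint passes its speed limit or range.

### The arm

A 6-joint arm with a two-finger parallel gripper is mounted at the origin on the work surface. World frame = base frame: x ahead of the robot, y to its left, z up, the work surface at z = 0. Lengths are in m, angles in rad, forces in N, time in s.
With the tool pointing down it reaches from about 0.35 to 1 m from the base axis. Payload 7.1 kg.
Tool frame: the origin (TCP) lies on the centre line of the jaws, within the pads' length; the fingertips stand 22 mm ahead of it and the grasp point (between the pads) lies 3 mm ahead of it (arm.finger_overhang is the z of the fingertips in the tool frame, in m); z points along the fingers, y is the direction in which the jaws open and shut (so a half turn about z gives the same grasp; the last joint's range is limited). The gripper opens to 85 mm and grips with 20 to 120 N. Pads are 22 mm wide; open, the fingers measure 114 mm over their backs; the gripper's body (76 mm by 85 mm) begins 54 mm behind the grasp point. The pads swing forward as they close: fully open they stand 13 mm farther back than shut.
Start: joints at [-1.362, 0.423, 1.63, -0, 1.089, -0.019], TCP at [0.141, -0.609, 0.253] pointing down, gripper open.
Joint ranges: [-3, 3], [-0.9, 2.11], [0.09, 2.58], [-1.31, 4.45], [0.11, 2.69], [-2.54, 2.54]. Speed limits (rad/s): [2.39, 2.39, 3.01, 3.14, 3.14, 3.14].

### API

Orientations are given as [roll, pitch, yaw] about the fixed x, y, z axes, in that order (R = Rz(yaw) Ry(pitch) Rx(roll)).
In Python, from plant import telemetry, cams, arm gives the robot as it stands.
- The arm moves only by the shell command python3 -m crank 'ROWS' [FORCE]. ROWS is text: rows parted by semicolons, each of 5 numbers parted by spaces: the closure, from -1 (fully open) to 1 (shut), then the shift along the world's x, y, z in cm, then the turn about the world's z in degrees. A call has 1 to 20 rows; each row is the pose to reach, as a shift and turn from the pose commanded when the call began; what a row does not reach only later rows make up. A row lasts 1/10 s, in which the tool goes at most 50 mm and 8.59 degrees, less where a joint would pass 70% of its speed; a pose out of reach is approached as far as the arm can. A call with a gripper value outside its range is refused whole. The fingers move at their own pace and stop on an object; FORCE is the grip in N (left out, the last holds). Time passes only in rows, so rows that repeat a pose let the fingers close. It gives the time, the measured TCP pose, the force and the opening at its end, in the units of the state.
- telemetry.read_state(): the state, without advancing time (a new reading comes with each control period).
- cams.grab_frame(name): name is "scene" or "top" or "wrist"; returns a dict with "frame" (420x560x3 uint8, red, green, blue), "fx", "fy", "cx", "cy" (pixels), "extrinsics" (4x4, takes a point from camera to world coordinates); the wrist camera has in their place "T_tool_cam" (4x4, takes a point from camera to tool coordinates, whose origin is the TCP and whose axes are the flange's). Camera axes: x right, y down, z forward; pixel columns grow to the right and rows downward; lengths in m; the calibration is good to about 2 mm. A picture is of the moment at which its call begins: read the wrist's pose just before it. There is no depth.
- arm.hand_in(): hands the job in, once; it reports no verdict.
The state is a dict: "t": time; "q": joint angles; "qvel": joint speeds; "joint_efforts": joint torques, N m; "eef_pos": TCP position; "ee_rot": TCP orientation; "contact_force": force on the tool from outside, world axes, zero at the start; "wrist_torque": the same for the moment, N m; "gripper_width": finger opening in m.
Only numpy, scipy, OpenCV 4.12 (cv2) and the standard library are available. Lean on these libraries where they do the work, as an engineer would, in place of code of your own. Each camera call takes 0.05 s, during which the arm holds its last target. There are 200 camera calls.

## Working session

There is one attempt and no reset: what is moved stays moved. The work goes in short steps, Python scripts to look and compute and a shell command to move; the robot and the scene stay as the last step left them, time stands still between calls to the robot, and variables do not carry over. Pictures are saved under pics/ and viewed, on a budget of 10 in all, crops included, one or two more only if the job needs it, and the job is handed in when it is done.

```bash
mkdir -p pics; ls; python3 - <<'E'
from plant import telemetry,cams,arm
import cv2,numpy as np
print(telemetry.read_state(), arm.finger_overhang)
fs=[]
for n in("scene","top"):
    f=cams.grab_frame(n); cv2.imwrite(f"pics/{n}0.png",f["frame"][:,:,::-1]); print(n,f["fx"],f["fy"],f["cx"],f["cy"],f["extrinsics"].round(4).tolist())
w=cams.grab_frame("wrist");print(w["T_tool_cam"].round(4).tolist(),w["fx"])
E
```

```text
pics
{'t': 0.0, 'q': array([-1.36197968e+00,  4.23844040e-01,  1.63073077e+00,  1.14595860e-06,
        1.08861567e+00, -1.89684437e-02]), 'qvel': array([-0.00169536, -0.00082381,  0.00038831,  0.00014236, -0.00111406,
       -0.00012065]), 'joint_efforts': array([ 1.18871199e-04, -5.57391357e+01, -2.81746262e+01, -4.59763896e-05,
        7.35024980e-03,  4.74036650e-07]), 'eef_pos': array([ 0.14107024, -0.60831652,  0.25252766]), 'ee_rot': array([-3.13999513e+00, -3.13207562e-05,  2.27784535e-01]), 'contact_force': array([-0.17154379, -0.33390449,  0.03010848]), 'wrist_torque': array([0.02606441, 0.00947002, 0.01216497]), 'gripper_width': 0.08524265495572746} 0.022
scene 540.2395936022801 540.2395936022801 278.1541560569838 202.0141549519903 [[-0.8111, 0.4231, -0.4039, 1.2108], [0.5847, 0.5684, -0.5788, 0.9672], [-0.0153, -0.7056, -0.7084, 1.2892], [0.0, 0.0, 0.0, 1.0]]
top 389.85018821158195 389.85018821158195 279.7142624736402 222.85340494059196 [[0.0176, -0.9963, 0.0839, 0.4435], [-0.9998, -0.0178, -0.0007, -0.029], [0.0022, -0.0838, -0.9965, 1.1169], [0.0, 0.0, 0.0, 1.0]]
[[0.0008, -0.9465, -0.3228, 0.0831], [1.0, 0.0008, 0.0001, -0.0], [0.0001, -0.3228, 0.9465, -0.1202], [0.0, 0.0, 0.0, 1.0]] 368.0636389191699
```

View pics/top0.png

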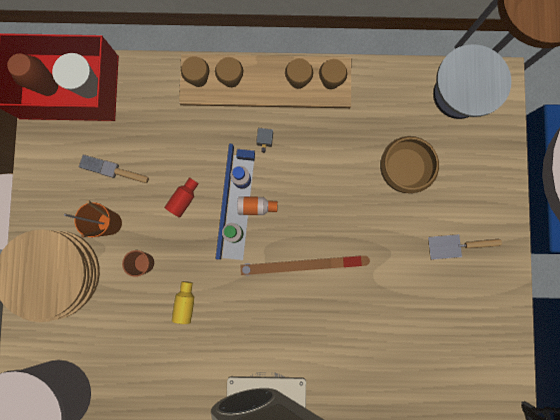

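View pics/scene0.png

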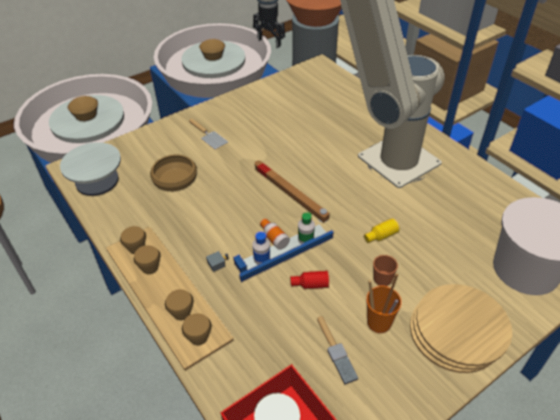

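The top view shows the lane running up the image from the pin at (246,269). Its blue rail goes from (219,257) to (230,147), and the end stop is at (245,154). The bar runs to the right, with its red end at (367,261).

Candidates for the orange bottle:
- white and orange bottle lying at (257,206), which matches the description
- red bottle at (182,197), a look-alike
- yellow bottle at (183,302), a look-alike
- orange tool cup at (96,219), a bystander

I choose (257,206), between blue (239,174) and green (232,232). I'll measure it and check a close crop.

```bash
cat > h.py <<'E'
import numpy as np,cv2
from plant import telemetry,cams
def ray(f,uv,T=None):
    T=f["extrinsics"] if T is None else T
    d=T[:3,:3]@np.array([(uv[0]-f["cx"])/f["fx"],(uv[1]-f["cy"])/f["fy"],1.]); return T[:3,3],d
def plane(f,uv,z):
    o,d=ray(f,uv); return o+d*(z-o[2])/d[2]
def tri(rs):
    A=0;b=0
    for o,d in rs:
        d=d/np.linalg.norm(d);P=np.eye(3)-np.outer(d,d);A=A+P;b=b+P@o
    return np.linalg.solve(A,b)
def blobs(f,lo,hi,roi=None,amin=15):
    h=cv2.cvtColor(f["frame"],cv2.COLOR_RGB2HSV); m=cv2.inRange(h,np.array(lo),np.array(hi))
    if roi: k=np.zeros_like(m);x0,y0,x1,y1=roi;k[y0:y1,x0:x1]=1;m=m*k
    n,l,s,c=cv2.connectedComponentsWithStats(m)
    return [(s[i,4],c[i].round(1),s[i,:4].tolist(),(l==i)) for i in range(1,n) if s[i,4]>=amin]
E
python3 - <<'E'
from h import *
t=cams.grab_frame("top");s=cams.grab_frame("scene")
a=cv2.resize(t["frame"][135:285,210:380],None,fx=4,fy=4,interpolation=cv2.INTER_CUBIC)[:, :,::-1]
cv2.imwrite("pics/crop1.png",a[:600])
R={"top":(210,135,380,285),"scene":(200,150,350,290)}
C={"blue":((105,120,60),(125,255,255)),"green":((50,100,50),(85,255,255)),"orange":((5,170,130),(16,255,255)),"red":((0,140,60),(4,255,255))}
for n,f in(("top",t),("scene",s)):
    for c,(lo,hi) in C.items():
        print(n,c,[(b[0],b[1].tolist(),b[2]) for b in blobs(f,lo,hi,R[n])])
E
```

```text
top blue [(np.int32(345), [223.9, 201.6], [216, 144, 17, 115]), (np.int32(108), [245.3, 153.3], [237, 150, 18, 8]), (np.int32(111), [238.2, 172.4], [233, 167, 12, 12])]
top green [(np.int32(108), [229.7, 231.3], [224, 226, 12, 12])]
top orange [(np.int32(201), [250.2, 204.9], [244, 198, 14, 16]), (np.int32(73), [272.4, 206.0], [268, 202, 9, 9])]
top red [(np.int32(159), [351.9, 261.3], [343, 256, 18, 11])]
scene blue [(np.int32(90), [260.4, 237.2], [256, 232, 10, 12]), (np.int32(817), [275.5, 257.1], [235, 232, 97, 48])]
scene green [(np.int32(81), [306.2, 217.5], [302, 213, 9, 11]), (np.int32(77), [305.0, 236.7], [299, 233, 14, 9])]
scene orange [(np.int32(40), [264.0, 222.2], [261, 219, 8, 8]), (np.int32(116), [274.1, 232.6], [268, 227, 15, 14])]
scene red [(np.int32(78), [262.7, 168.7], [258, 164, 12, 12]), (np.int32(491), [311.2, 279.5], [291, 271, 37, 17])]
```

View pics/crop1.png

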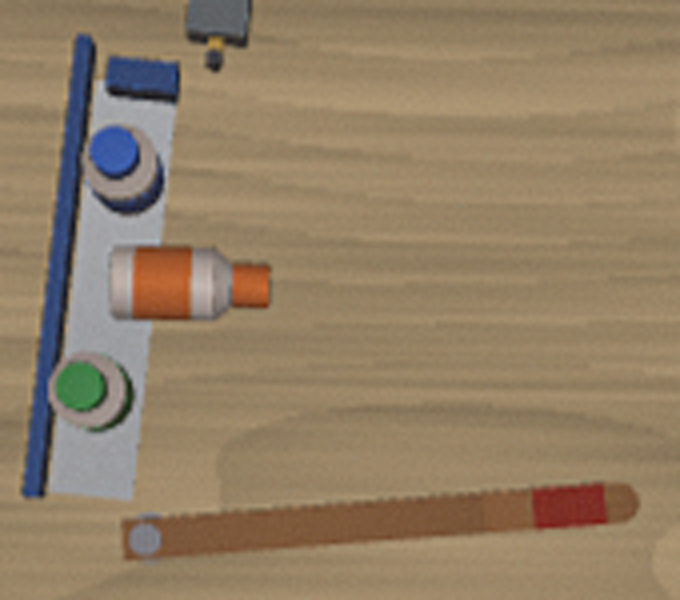

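The crop confirms the choice: a white bottle with orange label and cap, axis along image row 284, cap at (250,284), lying between blue (115,150) and green (80,385). The pin head is at (145,538), the red band around (570,505), the end stop at (143,78) and the roller at (214,60).

```bash
cat >> h.py <<'E'
E
python3 - <<'E'
from h import *
t=cams.grab_frame("top");s=cams.grab_frame("scene")
f2=lambda u,v:(210+u/4-.4,135+v/4-.4)
pin=plane(t,f2(145,538),.036); print("pin",pin)
g=plane(t,(229.7,231.3),.108); b=plane(t,(238.2,172.4),.108)
gs=tri([ray(t,(229.7,231.3)),ray(s,(306.2,217.5))]);bs=tri([ray(t,(238.2,172.4)),ray(s,(260.4,237.2))])
print("green",g,gs,"blue",b,bs)
# rail top line
bl=max(blobs(t,(105,120,60),(125,255,255),(210,135,236,285)),key=lambda b:b[0])
vx,vy,x0,y0=cv2.fitLine(np.argwhere(bl[3])[:,::-1].astype(np.float32),cv2.DIST_L2,0,.01,.01).ravel()
p=plane(t,(x0,y0),.032);q=plane(t,(x0+50*vx,y0+50*vy),.032);d=q-p
if d[0]<0:d=-d
print("rail yaw",np.degrees(np.arctan2(d[1],d[0])))
yaw=np.arctan2(*(b-g)[[1,0]]);print("row yaw",np.degrees(yaw),"dist",np.linalg.norm((b-g)[:2]))
th=np.arctan2(d[1],d[0]);ex=np.array([np.cos(th),np.sin(th)]);ey=np.array([-ex[1],ex[0]])
L=lambda P:((P[:2]-pin[:2])@ex*1e3,(P[:2]-pin[:2])@ey*1e3)
print("rail mid lane",L(p))
for n,P in(("g",g),("b",b),("gs",gs),("bs",bs),("roller",plane(t,f2(214,60),.025)),("stop",plane(t,(244.5,152),.034)),
 ("cap",tri([ray(t,(272.4,206)),ray(s,(264,222.2))])),("capP",plane(t,(272.4,206),.034)),("label",plane(t,(250.2,204.9),.045)),("bt",plane(t,f2(115,283),.04)),("tip",plane(t,f2(271,285),.026)),("band",plane(t,(351.9,261.3),.028)),("barend",plane(t,f2(640,502),.02))):
  print(n,P.round(4),np.round(L(P),1))
E
```

```text
pin [0.40501374 0.06126743 0.036     ]
green [0.5041539  0.09952009 0.108     ] [0.50439922 0.1004854  0.10135438] blue [0.65937419 0.0816144  0.108     ] [0.66027042 0.08275261 0.10131598]
rail yaw -4.961212185524142
row yaw -6.580359728851194 dist 0.1562496527101785
rail mid lane (np.float64(181.82118339296923), np.float64(82.3984371096076))
g [0.5042 0.0995 0.108 ] [95.5 46.7]
b [0.6594 0.0816 0.108 ] [251.6  42.3]
gs [0.5044 0.1005 0.1014] [95.6 47.7]
bs [0.6603 0.0828 0.1013] [252.4  43.5]
roller [0.7445 0.0214 0.025 ] [341.6 -10.4]
stop [0.7341 0.0735 0.034 ] [326.8  40.6]
cap [ 0.583  -0.0097  0.0353] [183.4 -55.3]
capP [ 0.5816 -0.0084  0.034 ] [182.  -54.2]
label [0.5822 0.0529 0.045 ] [177.2   7. ]
bt [0.581  0.0862 0.04  ] [173.1  40. ]
tip [ 0.5833 -0.0222  0.026 ] [184.8 -67.8]
band [ 0.4315 -0.2324  0.028 ] [  51.7 -290.2]
barend [ 0.4356 -0.2835  0.02  ] [  60.3 -340.8]
```

```bash
python3 -m crank '-0.2 44.1 59.8 0 77;-0.2 44.1 59.8 0 77;-0.2 44.1 59.8 0 77;-0.2 44.1 59.8 0 77;-0.2 44.1 59.8 0 77;-0.2 44.1 59.8 0 77;-0.2 44.1 59.8 0 77;-0.2 44.1 59.8 0 77;-0.2 44.1 59.8 0 77;-0.2 44.1 59.8 0 77;-0.2 44.1 59.8 0 77;-0.2 44.1 59.8 0 77;-0.2 44.1 59.8 0 77;-0.2 44.1 59.8 0 77;-0.2 44.1 59.8 0 77;-0.2 44.1 59.8 -5 77;-0.2 44.1 59.8 -10 77;-0.2 44.1 59.8 -10 77;-0.2 44.1 59.8 -10 77;-0.2 44.1 59.8 -10 77' 20
python3 - <<'E'
from h import *
st=telemetry.read_state();w=cams.grab_frame("wrist");cv2.imwrite("pics/w1.png",w["frame"][:,:,::-1])
from scipy.spatial.transform import Rotation as R
T=np.eye(4);T[:3,:3]=R.from_euler("xyz",st["ee_rot"]).as_matrix();T[:3,3]=st["eef_pos"];T=T@w["T_tool_cam"]
for b in blobs(w,(5,170,110),(16,255,255),amin=100):
    o,d=ray(w,b[1],T);print(b[:3],(o+d*(.034-o[2])/d[2]).round(4))
print(st["eef_pos"],st["ee_rot"],st["gripper_width"],st["t"])
E
```

```text
t: 2.35
eef_pos: [0.5838, -0.0112, 0.1559]
ee_rot: [3.138, 0.0, 1.571]
contact_force: [-0.3, 0.8, 0.4]
gripper_width: 0.0512
(np.int32(4869), array([277.2, 108.5]), [241, 75, 75, 69]) [0.5831 0.0526 0.034 ]
(np.int32(1358), array([276.2, 199.9]), [256, 182, 42, 37]) [ 0.5824 -0.009   0.034 ]
[ 0.58383007 -0.01120577  0.15592647] [3.13771471e+00 1.28839381e-04 1.57115075e+00] 0.05121747186235094 2.35
```

View pics/w1.png

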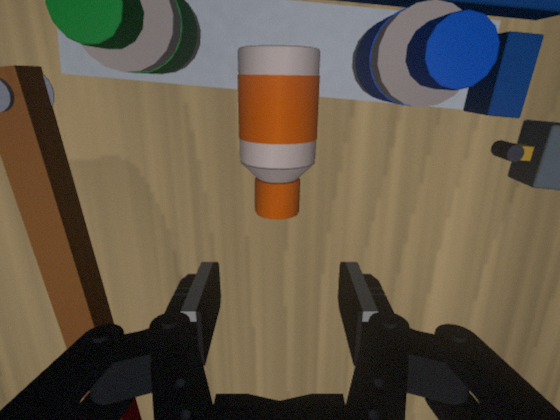

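The wrist view shows the cap at (277,200), its axis vertical in the image and centred between the open fingers. Next I descend and pinch lightly.

```bash
python3 -m crank '-0.2 -0.1 0 -4 0;-0.2 -0.1 0 -8 0;-0.2 -0.1 0 -11 0;-0.2 -0.1 0 -11.7 0;-0.2 -0.1 0 -11.7 0;-0.2 -0.1 0 -11.7 0;0.3 -0.1 0 -11.7 0;0.5 -0.1 0 -11.7 0;0.5 -0.1 0 -11.7 0;0.5 -0.1 0 -11.7 0;0.5 -0.1 0 -11.7 0;0.5 -0.1 0 -11.7 0' 20
```

```text
t: 3.6
eef_pos: [0.5826, -0.0111, 0.0378]
ee_rot: [3.138, 0.0, 1.572]
contact_force: [0.8, -2.4, 8.0]
gripper_width: 0.0308
```

```bash
python3 -m crank '0.5 0 0 1 0;0.5 0 0 2 0;0.5 0 0 3 0;0.5 0 0 4 0;0.5 0 0 5 0;0.5 0 0 6 0;0.5 0 0 7 0;0.5 0 0 8 0;0.5 0 0 9 0;0.5 0 0 10 0;0.5 0 0 11 0;0.5 0 0 12 0;0.5 0 0 12 0;0.5 0 0 12 0;0.5 0 0 12 0'
python3 - <<'E'
from h import *
a=cams.grab_frame("wrist")["frame"];b=cams.grab_frame("scene")["frame"][130:290,170:380]
b=cv2.resize(b,(551,420),interpolation=cv2.INTER_CUBIC)
cv2.imwrite("pics/w2.png",cv2.resize(np.hstack([a,b]),(800,302))[:,:,::-1])
E
```

```text
t: 5.1
eef_pos: [0.5808, -0.0108, 0.1558]
ee_rot: [-3.141, -0.0, 1.572]
contact_force: [-0.4, 0.1, -1.9]
gripper_width: 0.0314
```

View pics/w2.png

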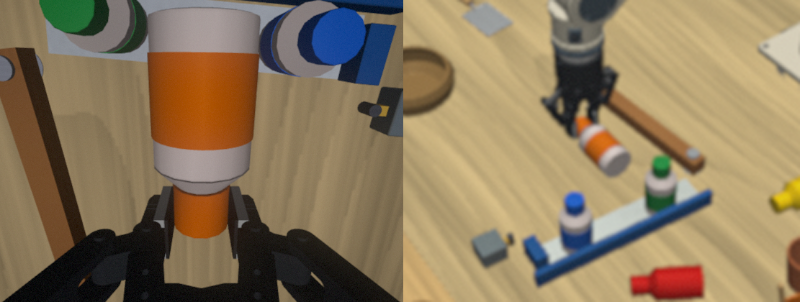

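The bottle is lifted straight (wrist view: label around (200,100)) but it still lies roughly level, since friction holds it. I'll write a tilt measure and ease the grip gradually.

```bash
cat >> h.py <<'E'
from scipy.spatial.transform import Rotation as Rn
def wpose():
    st=telemetry.read_state();w=cams.grab_frame("wrist")
    T=np.eye(4);T[:3,:3]=Rn.from_euler("xyz",st["ee_rot"]).as_matrix();T[:3,3]=st["eef_pos"]
    return st,w,T@w["T_tool_cam"]
def tilt():
    st,w,T=wpose()
    L=max(blobs(w,(5,150,90),(17,255,255),amin=100),key=lambda b:b[0])
    x,y,ww,hh=L[2]; rows=np.where(L[3].any(1))[0]
    wid=np.median(L[3].sum(1)[rows][len(rows)//4:3*len(rows)//4])
    o,d=ray(w,L[1],T); P=o+d*(w["fx"]*.052/wid)
    g=st["eef_pos"]-[0,0,.011]; v=P-g
    print("label box",L[2],"wid",wid,"P",P.round(3),"below horizontal deg",np.degrees(np.arctan2(-v[2],v[1])).round(1),"w",round(st["gripper_width"],4),"t",st["t"])
E
python3 -c "from h import *;tilt()"
python3 -m crank '0.4 0 0 0 0;0.35 0 0 0 0;0.3 0 0 0 0;0.3 0 0 0 0' 20
python3 -c "from h import *;tilt()"
```

```text
label box [205, 73, 155, 136] wid 147.0 P [0.581 0.052 0.145] below horizontal deg -0.5 w 0.0312 t 5.2
t: 5.65
eef_pos: [0.5811, -0.0108, 0.1563]
ee_rot: [-3.141, -0.0, 1.572]
contact_force: [0.4, 0.2, -2.5]
gripper_width: 0.0313
label box [205, 73, 155, 136] wid 147.0 P [0.582 0.052 0.146] below horizontal deg -0.5 w 0.0313 t 5.65
```

```bash
python3 -m crank '0.3 0 0 -3 0;0.3 0 0 -6 0;0.3 0 0 -9 0;0.3 0 0 -9 0;0.28 0 0 -9 0;0.28 0 0 -9 0'
python3 -c "from h import *;tilt()"
python3 -m crank '0.27 0 0 0 0;0.27 0 0 0 0;0.27 0 0 0 0'
python3 -c "from h import *;tilt()"
python3 -m crank '0.262 0 0 0 0;0.262 0 0 0 0;0.262 0 0 0 0'
python3 -c "from h import *;tilt()"
```

```text
t: 6.3
eef_pos: [0.5824, -0.0109, 0.0678]
ee_rot: [3.139, 0.0, 1.572]
contact_force: [-0.1, 0.7, -2.4]
gripper_width: 0.0311
label box [206, 69, 146, 132] wid 142.0 P [0.582 0.053 0.052] below horizontal deg 4.1 w 0.0311 t 6.3
t: 6.65
eef_pos: [0.5815, -0.0108, 0.067]
ee_rot: [3.141, 0.0, 1.572]
contact_force: [0.4, -0.9, -1.6]
gripper_width: 0.0313
label box [206, 69, 146, 132] wid 142.0 P [0.581 0.053 0.051] below horizontal deg 4.1 w 0.0313 t 6.65
t: 7.0
eef_pos: [0.5812, -0.0109, 0.0664]
ee_rot: [3.141, 0.0, 1.572]
contact_force: [-0.9, -0.7, -0.7]
gripper_width: 0.0314
label box [214, 66, 130, 119] wid 130.0 P [0.581 0.053 0.037] below horizontal deg 15.6 w 0.0314 t 7.0
```

The grip at 0.262 lets it swing, and it has drooped to about 15°. I raise it slowly so the base swings down.

```bash
python3 -m crank '0.262 0 0 0.5 0;0.262 0 0 1 0;0.262 0 0 1.5 0;0.262 0 0 2 0;0.262 0 0 2.5 0;0.262 0 0 3 0;0.262 0 0 3 0;0.262 0 0 3 0'
python3 -c "from h import *;tilt()"
```

```text
t: 7.85
eef_pos: [0.5816, -0.011, 0.0968]
ee_rot: [3.14, 0.0, 1.572]
contact_force: [-0.4, -1.7, 0.8]
gripper_width: 0.0319
label box [222, 89, 115, 106] wid 107.0 P [0.581 0.045 0.037] below horizontal deg 40.9 w 0.0319 t 7.85
```

```bash
python3 -m crank '0.264 0 0 0.5 0;0.264 0 0 1 0;0.264 0 0 1.5 0;0.264 0 0 2 0;0.264 0 0 2.5 0;0.264 0 0 2.5 0;0.264 0 0 2.5 0'
python3 - <<'E'
from h import *
tilt()
st,a,T=wpose();b=cams.grab_frame("scene")["frame"][130:290,170:380]
cv2.imwrite("pics/w3.png",cv2.resize(np.hstack([a["frame"],cv2.resize(b,(551,420),interpolation=cv2.INTER_CUBIC)]),(800,302))[:,:,::-1])
E
```

```text
t: 8.6
eef_pos: [0.5812, -0.0108, 0.1215]
ee_rot: [3.141, -0.0, 1.572]
contact_force: [0.7, 0.4, -2.5]
gripper_width: 0.0316
label box [0, 133, 77, 251] wid 39.5 P [ 0.254 -0.179 -0.185] below horizontal deg 119.6 w 0.0316 t 8.6
```

View pics/w3.png

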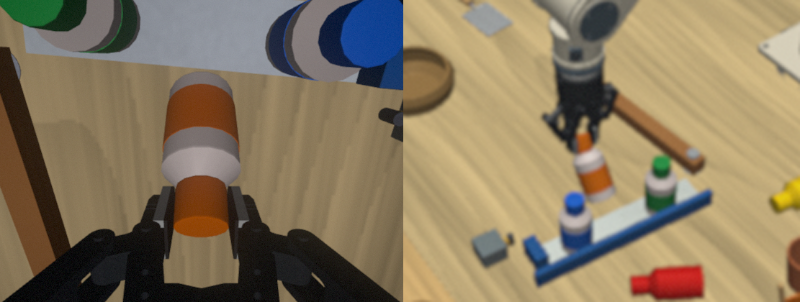

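The bottle is now steeply inclined in the wrist view, with the cap at (200,205) and the base up-image at (200,85). The mask picked up the bar, so I restrict the ROI and ease the grip a little more.

```bash
sed -i 's/(17,255,255),amin=100)/(17,255,255),(150,0,420,310),100)/' h.py
python3 -c "from h import *;tilt()"
python3 -m crank '0.262 0 0 0 0;0.26 0 0 0 0;0.26 0 0 0 0;0.26 0 0 0 0'
python3 -c "from h import *;tilt()"
```

```text
label box [226, 117, 107, 93] wid 91.0 P [0.58  0.031 0.033] below horizontal deg 61.4 w 0.0315 t 8.75
t: 9.2
eef_pos: [0.5812, -0.0108, 0.1213]
ee_rot: [-3.142, 0.0, 1.572]
contact_force: [-0.7, -0.4, -1.5]
gripper_width: 0.0313
label box [241, 244, 76, 66] wid 51.0 P [ 0.58  -0.124 -0.088] below horizontal deg 119.8 w 0.0313 t 9.2
```

```bash
python3 - <<'E'
from h import *
st,a,T=wpose();s=cams.grab_frame("scene")
print([(b[0],b[1],b[2]) for b in blobs(a,(5,150,90),(17,255,255),(150,0,420,420),60)])
print([(b[0],b[1],b[2]) for b in blobs(s,(5,170,130),(16,255,255),(200,150,350,290))])
b=s["frame"][130:290,170:380]
cv2.imwrite("pics/w4.png",cv2.resize(np.hstack([a["frame"],cv2.resize(b,(551,420),interpolation=cv2.INTER_CUBIC)]),(800,302))[:,:,::-1])
E
```

```text
[(np.int32(2602), array([275.3, 171.4]), [229, 146, 101, 77]), (np.int32(4973), array([277.7, 294.3]), [240, 244, 78, 93])]
[(np.int32(52), array([265.1, 204.4]), [262, 200, 7, 11]), (np.int32(91), array([270.3, 225.2]), [264, 220, 12, 11])]
```

View pics/w4.png

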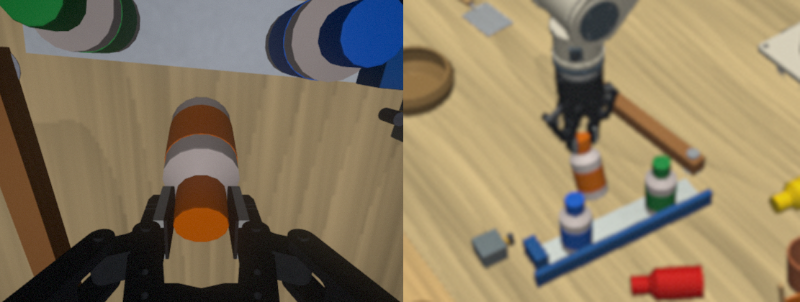

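It is now nearly upright (cap top at (201,222), label at (201,125) in the composite). I ease it once more, then firm the grip.

```bash
sed -i 's/L=max(blobs(.*$/L=min(blobs(w,(5,150,90),(17,255,255),(150,0,420,420),300),key=lambda b:b[1][1])/' h.py
python3 -c "from h import *;tilt()"
python3 -m crank '0.258 0 0 0 0;0.257 0 0 0 0;0.257 0 0 0 0;0.257 0 0 0 0'
python3 -c "from h import *;tilt()"
python3 -m crank '0.256 0 0 0 0;0.255 0 0 0 0;0.255 0 0 0 0;0.255 0 0 0 0'
python3 -c "from h import *;tilt()"
```

```text
label box [229, 146, 101, 79] wid 58.5 P [ 0.578 -0.008 -0.077] below horizontal deg 89.0 w 0.0314 t 9.35
t: 9.8
eef_pos: [0.5812, -0.0108, 0.1213]
ee_rot: [3.142, 0.0, 1.572]
contact_force: [0.3, -0.6, -3.1]
gripper_width: 0.0323
label box [240, 279, 78, 60] wid 74.5 P [ 0.581 -0.081  0.022] below horizontal deg 128.6 w 0.0323 t 9.8
t: 10.25
eef_pos: [0.5812, -0.0109, 0.1213]
ee_rot: [3.142, -0.0, 1.572]
contact_force: [0.5, 0.3, -1.8]
gripper_width: 0.0318
label box [240, 278, 78, 61] wid 74.0 P [ 0.581 -0.082  0.021] below horizontal deg 128.4 w 0.0318 t 10.25
```

```bash
python3 -m crank '0.3 0 0 0 0;0.32 0 0 0.5 0;0.32 0 0 1 0;0.32 0 1 1 0;0.32 0 2 1 0;0.32 0 3 1 0;0.32 0 4 1 0;0.32 0 5 1 0;0.32 0 6 1 0;0.32 0 7 1 0;0.32 0 8 1 0;0.32 0 9 1 0;0.32 0.1 9.8 1 0;0.32 0.1 10.2 1 0;0.32 0.1 10.2 1 0;0.32 0.1 10.2 1 0'
python3 - <<'E'
from h import *
st,w,T=wpose();t=cams.grab_frame("top");s=cams.grab_frame("scene")
print(st["eef_pos"],st["t"])
C={"blue":((105,120,60),(125,255,255)),"green":((50,100,50),(85,255,255)),"orange":((5,150,90),(17,255,255))}
for c,(lo,hi) in C.items(): print(c,[(b[0],b[1],b[2]) for b in blobs(w,lo,hi,amin=150)])
b=s["frame"][130:290,170:380]
cv2.imwrite("pics/w5.png",cv2.resize(np.hstack([w["frame"],cv2.resize(b,(551,420),interpolation=cv2.INTER_CUBIC)]),(800,302))[:,:,::-1])
E
```

```text
t: 11.9
eef_pos: [0.5821, 0.091, 0.1313]
ee_rot: [-3.141, 0.0, 1.572]
contact_force: [-0.8, -0.4, -1.7]
gripper_width: 0.0309
[0.58211091 0.09104986 0.13127101] 11.9
blue [(np.int32(9768), array([291.1, 154.9]), [27, 124, 533, 63]), (np.int32(1415), array([393.4, 199.4]), [363, 182, 83, 77]), (np.int32(7541), array([468.1, 267.8]), [407, 202, 129, 121])]
green [(np.int32(547), array([163. , 168.7]), [128, 155, 58, 42]), (np.int32(4909), array([106.1, 248.9]), [64, 206, 88, 83])]
orange [(np.int32(501), array([275.6, 192. ]), [233, 170, 93, 56]), (np.int32(4492), array([ 38.3, 312. ]), [0, 229, 74, 157]), (np.int32(5361), array([277.9, 295.1]), [241, 246, 77, 93])]
```

View pics/w5.png

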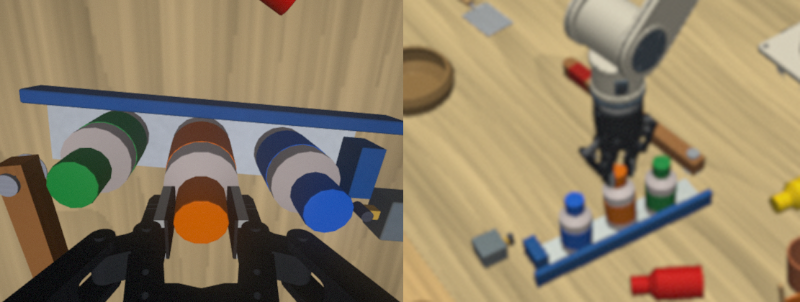

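```bash
python3 - <<'E'
from h import *
st,w,T=wpose();h=cv2.cvtColor(w["frame"],cv2.COLOR_RGB2HSV)
for n,lo,hi,roi,z in(("g",(50,100,50),(85,255,255),(60,200,160,300),.11),("b",(105,120,60),(125,255,255),(405,200,500,330),.11),("o",(5,150,90),(17,255,255),(230,240,330,360),.132)):
    B=max(blobs(w,lo,hi,roi),key=lambda b:b[0]); v=h[...,2][B[3]]; th=cv2.threshold(v.reshape(-1,1),0,255,cv2.THRESH_OTSU)[0]
    m=(B[3]&(h[...,2]>th)).astype(np.uint8); c=max(cv2.findContours(m,0,2)[0],key=cv2.contourArea); e=cv2.fitEllipse(cv2.convexHull(c))
    o,d=ray(w,e[0],T); print(n,np.round(e[0],1),np.round(e[1],1),(o+d*(z-o[2])/d[2]).round(4))
E
```

```text
g [ 99.9 256.1] [61.4 74.9] [0.5056 0.1012 0.11  ]
b [455.5 292.3] [57.4 71.4] [0.6604 0.0836 0.11  ]
o [278.8 308.8] [59.9 76.2] [0.5821 0.0903 0.132 ]
```

```bash
python3 -m crank '0.32 0.1 0.15 -0.5 0;0.32 0.1 0.15 -1 0;0.32 0.1 0.15 -1.5 0;0.32 0.1 0.15 -1.8 0;0.32 0.1 0.15 -2 0;0.32 0.1 0.15 -2.1 0;0.32 0.1 0.15 -2.1 0;0.32 0.1 0.15 -2.1 0'
```

```text
t: 12.9
eef_pos: [0.5865, 0.0941, 0.115]
ee_rot: [3.134, -0.002, 1.571]
contact_force: [-4.4, 3.9, 34.0]
gripper_width: 0.0311
```

```bash
python3 -m crank '0.32 0 0 0.3 0;0.32 0 0 0.5 0;0.32 0 0 0.5 0;0.32 0 0 0.5 0'
```

```text
t: 13.3
eef_pos: [0.5834, 0.0928, 0.1154]
ee_rot: [3.141, -0.0, 1.572]
contact_force: [-0.6, 1.2, 6.3]
gripper_width: 0.0312
```

```bash
python3 -m crank '0.27 0 0 0.1 0;0.26 0 0 0.1 0;0.255 0 0 0.1 0;0.25 0 0 0.1 0;0.24 0 0 0.1 0;0.22 0 0 0.1 0;0.2 0 0 0.1 0;0.15 0 0 0.1 0;0.1 0 0 0.1 0;0.05 0 0 0.1 0;0 0 0 0.1 0;-0.05 0 0 0.1 0;-0.05 0 0 0.1 0'
cat > cap.py <<'E'
from h import *
st,w,T=wpose();h=cv2.cvtColor(w["frame"],cv2.COLOR_RGB2HSV);P=[]
for n,lo,hi in(("g",(50,100,50),(85,255,255)),("b",(105,120,60),(125,255,255)),("o",(5,150,90),(17,255,255))):
    for B in sorted(blobs(w,lo,hi),key=lambda b:-b[0])[:3]:
        v=h[...,2][B[3]]; th=cv2.threshold(v.reshape(-1,1),0,255,cv2.THRESH_OTSU)[0]
        m=(B[3]&(h[...,2]>th)).astype(np.uint8); c=max(cv2.findContours(m,0,2)[0],key=cv2.contourArea)
        if len(c)<8: continue
        e=cv2.fitEllipse(cv2.convexHull(c)); o,d=ray(w,e[0],T); print(n,B[0],np.round(e[0],1),np.round(e[1],1),(o+d*(.11-o[2])/d[2]).round(4))
cv2.imwrite("pics/wc_%.2f.png"%st["t"],w["frame"][:,:,::-1])
E
python3 cap.py
```

```text
t: 14.6
eef_pos: [0.5832, 0.0927, 0.1163]
ee_rot: [3.142, -0.0, 1.572]
contact_force: [-0.2, 0.7, -0.4]
gripper_width: 0.0446
g 6272 [ 80.4 277.8] [65.7 82.3] [0.5057 0.1013 0.11  ]
g 1109 [135.  218.3] [74.4 95.8] [0.5301 0.1263 0.11  ]
b 10743 [270.2 162.1] [ 19.8 870. ] [0.58   0.1475 0.11  ]
b 8298 [469.1 316.2] [60.9 77. ] [0.6604 0.0838 0.11  ]
b 1844 [418.7 251.9] [76.4 96.4] [0.6364 0.1127 0.11  ]
o 4885 [273.6 295.6] [66.7 77.4] [0.5811 0.0934 0.11  ]
o 4029 [ 21.2 320.2] [ 41.  186.8] [0.4781 0.0816 0.11  ]
o 153 [308.1 206.5] [ 1.9 14. ] [0.5938 0.131  0.11  ]
```

```bash
python3 -m crank '-0.05 0 0 0.5 0;-0.05 0 0 1.5 0;-0.05 0 0 3 0;-0.05 0 0 5 0;-0.05 0 0 8 0;-0.05 0 0 10 0;-0.05 0 0 10 0;-0.05 0 0 10 0'
python3 cap.py; ls pics
```

```text
t: 15.45
eef_pos: [0.5834, 0.0927, 0.2175]
ee_rot: [3.14, -0.0, 1.572]
contact_force: [-1.5, -0.8, 0.0]
gripper_width: 0.0452
g 1699 [158.8 198.2] [42.6 48.2] [0.5054 0.1008 0.11  ]
g 54 [197.3 151.1] [ 1.  10.8] [0.5327 0.1318 0.11  ]
b 5228 [278.4 135.9] [ 13.4 602.6] [0.5833 0.1413 0.11  ]
b 1827 [394.  223.3] [41.2 46.9] [0.6605 0.0834 0.11  ]
b 1316 [448.3 199.7] [29.5 67.8] [0.6942 0.1    0.11  ]
o 2553 [ 94.5 264.9] [ 28.6 252. ] [0.4559 0.0521 0.11  ]
o 1655 [275.  209.9] [43.5 46.1] [0.5811 0.0928 0.11  ]
o 246 [140.5 417.6] [14.6 21.9] [ 0.471  -0.0876  0.11  ]
crop1.png
scene0.png
top0.png
w1.png
w2.png
w3.png
w4.png
w5.png
wc_14.60.png
wc_15.45.png
```

The bottle stands at (0.581, 0.093), within 1 mm of the neighbours' line, with gaps of 76 and 79 mm centre to centre. The neighbours haven't moved. Now I take the gripper behind the bar's outer end, jaws across the bar, to push with a finger's back.

```bash
python3 -m crank '-0.05 -21.4 -33.6 0 5;-0.05 -21.4 -33.6 0 5;-0.05 -21.4 -33.6 0 5;-0.05 -21.4 -33.6 0 5;-0.05 -21.4 -33.6 0 5;-0.05 -21.4 -33.6 0 5;-0.05 -21.4 -33.6 0 5;-0.05 -21.4 -33.6 0 5;-0.05 -21.4 -33.6 0 5;-0.05 -21.4 -33.6 0 5;-0.05 -21.4 -33.6 -4 5;-0.05 -21.4 -33.6 -7 5;-0.05 -21.4 -33.6 -7 5;-0.05 -21.4 -33.6 -7 5' 80
python3 - <<'E'
from h import *
st,w,T=wpose();t=cams.grab_frame("top")
print(st["eef_pos"],st["ee_rot"])
print([(b[0],b[1],b[2]) for b in blobs(t,(0,140,60),(4,255,255),(300,230,400,290))])
bs=[b for b in blobs(t,(50,100,50),(85,255,255),(210,135,380,285))];print([(b[0],b[1]) for b in bs])
B=max(blobs(w,(0,140,50),(4,255,255),amin=100),key=lambda b:b[0]);print(B[:3])
o,d=ray(w,B[1],T);print("band w",(o+d*(.028-o[2])/d[2]).round(4))
a=np.hstack([w["frame"],cv2.resize(t["frame"][135:285,210:380],(476,420),interpolation=cv2.INTER_CUBIC)])
cv2.imwrite("pics/p9.png",cv2.resize(a,(800,324))[:,:,::-1])
E
```

```text
t: 16.9
eef_pos: [0.3695, -0.2422, 0.1461]
ee_rot: [-3.14, -0.001, 1.661]
contact_force: [1.0, -0.7, 0.9]
gripper_width: 0.0447
[ 0.36949468 -0.24217603  0.14612567] [-3.14001424e+00 -1.45686618e-03  1.66091013e+00]
[(np.int32(162), array([351.8, 261.2]), [343, 256, 18, 11])]
[(np.int32(107), array([229.8, 231.3]))]
(np.int32(2795), array([371.6, 197.7]), [349, 164, 47, 69])
band w [ 0.4317 -0.2312  0.028 ]
```

View pics/p9.png

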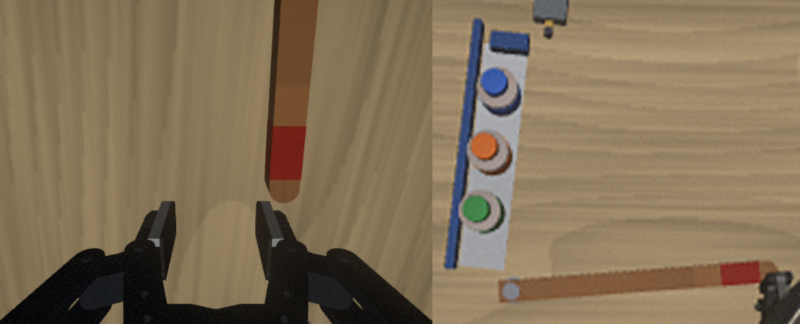

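The bottle stands upright in line (top crop (485,147), between blue and green). The fingers are beside the bar's red band, on its outer side. Next I go down and work out the arc.

```bash
python3 -m crank '-0.05 0 0 -4 0;-0.05 0 0 -8 0;-0.05 0 0 -10.5 0;-0.05 0 0 -11.5 0;-0.05 0 0 -11.5 0;-0.05 0 0 -11.5 0' 
cat > arc.py <<'E'
import sys,numpy as np
pin=np.array([.405,.0613]);r=.300
def tcp(th,off):
    a=np.radians(th);u=np.array([np.cos(a),np.sin(a)]);n=np.array([-u[1],u[0]]);return pin+r*u-off*n
t0,o0,t1,step,off=map(float,sys.argv[1:6]);P=tcp(t0,o0)
for th in np.arange(t0,t1+1e-6,step):
    d=(tcp(th,off)-P)*100;print("-0.05 %.1f %.1f 0 %.1f"%(d[0],d[1],th-t0),end=";")
E
python3 arc.py -84.9 .063 -40 2.5 .051
```

```text
t: 17.6
eef_pos: [0.3701, -0.2438, 0.0325]
ee_rot: [3.14, 0.001, 1.659]
contact_force: [0.1, 0.4, 0.6]
gripper_width: 0.0446
-0.05 1.2 0.1 0 0.0;-0.05 2.5 0.0 0 2.5;-0.05 3.8 0.0 0 5.0;-0.05 5.2 0.1 0 7.5;-0.05 6.5 0.1 0 10.0;-0.05 7.8 0.3 0 12.5;-0.05 9.1 0.5 0 15.0;-0.05 10.4 0.8 0 17.5;-0.05 11.7 1.1 0 20.0;-0.05 13.0 1.5 0 22.5;-0.05 14.2 1.9 0 25.0;-0.05 15.5 2.4 0 27.5;-0.05 16.7 3.0 0 30.0;-0.05 17.9 3.6 0 32.5;-0.05 19.0 4.2 0 35.0;-0.05 20.2 4.9 0 37.5;-0.05 21.3 5.7 0 40.0;-0.05 22.3 6.4 0 42.5;
```

```bash
python3 -m crank '-0.05 0.5 0 0 0;-0.05 0.9 0.1 0 0;-0.05 1.2 0.1 0 0;-0.05 1.8 0 0 1.2;-0.05 2.5 0 0 2.5;-0.05 3.8 0 0 5;-0.05 5.2 0.1 0 7.5;-0.05 6.5 0.1 0 10;-0.05 7.8 0.3 0 12.5;-0.05 9.1 0.5 0 15;-0.05 10.4 0.8 0 17.5;-0.05 11.7 1.1 0 20;-0.05 13 1.5 0 22.5;-0.05 14.2 1.9 0 25;-0.05 14.8 2.2 0 26.2;-0.05 15.5 2.4 0 27.5;-0.05 15.5 2.4 0 27.5'
python3 - <<'E'
from h import *
t=cams.grab_frame("top");pin=np.array([.405,.0613])
for b in blobs(t,(0,140,60),(4,255,255),(235,135,420,300)):
    p=plane(t,b[1],.028)[:2]-pin;print(b[0],b[1],"r",np.linalg.norm(p).round(4),"yaw",np.degrees(np.arctan2(p[1],p[0])).round(1))
E
python3 arc.py -57.4 .051 -15 2.5 .051
```

```text
t: 19.3
eef_pos: [0.525, -0.2191, 0.0313]
ee_rot: [3.141, 0.0, 2.14]
contact_force: [-0.4, 0.3, 0.3]
gripper_width: 0.0444
76 [332.2 215.9] r 0.2826 yaw -57.4
-0.05 0.0 0.0 0 0.0;-0.05 1.2 0.5 0 2.5;-0.05 2.4 1.1 0 5.0;-0.05 3.6 1.8 0 7.5;-0.05 4.7 2.5 0 10.0;-0.05 5.8 3.2 0 12.5;-0.05 6.8 4.0 0 15.0;-0.05 7.9 4.9 0 17.5;-0.05 8.9 5.7 0 20.0;-0.05 9.8 6.7 0 22.5;-0.05 10.7 7.6 0 25.0;-0.05 11.6 8.6 0 27.5;-0.05 12.4 9.7 0 30.0;-0.05 13.2 10.8 0 32.5;-0.05 13.9 11.9 0 35.0;-0.05 14.6 13.0 0 37.5;-0.05 15.2 14.2 0 40.0;
```

The bar tracks exactly (-57.4°). I continue the sweep.

```bash
python3 -m crank '-0.05 0.6 0.3 0 1.2;-0.05 1.2 0.5 0 2.5;-0.05 2.4 1.1 0 5;-0.05 3.6 1.8 0 7.5;-0.05 4.7 2.5 0 10;-0.05 5.8 3.2 0 12.5;-0.05 6.8 4 0 15;-0.05 7.9 4.9 0 17.5;-0.05 8.9 5.7 0 20;-0.05 9.8 6.7 0 22.5;-0.05 10.7 7.6 0 25;-0.05 11.6 8.6 0 27.5;-0.05 12.4 9.7 0 30;-0.05 13.2 10.8 0 32.5;-0.05 13.9 11.9 0 35;-0.05 14.3 12.4 0 36.2;-0.05 14.6 13 0 37.5;-0.05 14.6 13 0 37.5'
python3 - <<'E'
from h import *
t=cams.grab_frame("top");pin=np.array([.405,.0613])
for b in blobs(t,(0,140,60),(4,255,255),(235,135,420,300)):
    p=plane(t,b[1],.028)[:2]-pin;print(b[0],b[1],"r",np.linalg.norm(p).round(4),"yaw",np.degrees(np.arctan2(p[1],p[0])).round(1))
st,w,T=wpose();print(st["eef_pos"],st["gripper_width"])
cv2.imwrite("pics/p10.png",np.hstack([w["frame"],cv2.resize(t["frame"][135:285,210:310],(280,420),interpolation=cv2.INTER_CUBIC)])[:,:800,::-1])
E
python3 arc.py -19.9 .051 -4 0.8 .051
```

```text
t: 21.15
eef_pos: [0.6705, -0.0886, 0.0313]
ee_rot: [3.141, 0.0, 2.795]
contact_force: [1.0, -0.3, 1.3]
gripper_width: 0.0446
[ 0.67014075 -0.08900366  0.03124958] 0.044763363409275815
-0.05 0.0 0.0 0 0.0;-0.05 0.2 0.4 0 0.8;-0.05 0.4 0.7 0 1.6;-0.05 0.6 1.1 0 2.4;-0.05 0.8 1.5 0 3.2;-0.05 1.0 1.9 0 4.0;-0.05 1.2 2.3 0 4.8;-0.05 1.3 2.7 0 5.6;-0.05 1.5 3.0 0 6.4;-0.05 1.7 3.4 0 7.2;-0.05 1.8 3.8 0 8.0;-0.05 2.0 4.2 0 8.8;-0.05 2.1 4.6 0 9.6;-0.05 2.3 5.0 0 10.4;-0.05 2.4 5.4 0 11.2;-0.05 2.5 5.8 0 12.0;-0.05 2.7 6.2 0 12.8;-0.05 2.8 6.6 0 13.6;-0.05 2.9 7.1 0 14.4;-0.05 3.0 7.5 0 15.2;
```

View pics/p10.png

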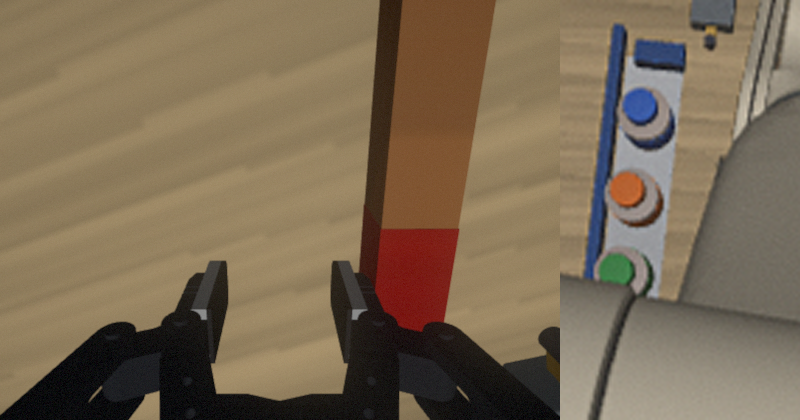

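The arm hides the bar from the top camera. In the wrist view the red band (410,275) touches the right finger, and the roller is at (550,345). I creep up to the catch.

```bash
python3 -m crank '-0.05 0.2 0.4 0 0.8;-0.05 0.4 0.7 0 1.6;-0.05 0.6 1.1 0 2.4;-0.05 0.8 1.5 0 3.2;-0.05 1 1.9 0 4;-0.05 1.2 2.3 0 4.8;-0.05 1.3 2.7 0 5.6;-0.05 1.5 3 0 6.4;-0.05 1.6 3.2 0 6.8;-0.05 1.7 3.4 0 7.2;-0.05 1.7 3.6 0 7.6;-0.05 1.8 3.8 0 8;-0.05 1.8 3.8 0 8'
python3 arc.py -11.9 .051 -3 0.4 .051
```

```text
t: 22.55
eef_pos: [0.6883, -0.051, 0.0313]
ee_rot: [3.141, 0.0, 2.933]
contact_force: [0.3, 0.3, 0.2]
gripper_width: 0.0448
-0.05 0.0 0.0 0 0.0;-0.05 0.1 0.2 0 0.4;-0.05 0.2 0.4 0 0.8;-0.05 0.2 0.6 0 1.2;-0.05 0.3 0.8 0 1.6;-0.05 0.4 1.0 0 2.0;-0.05 0.4 1.2 0 2.4;-0.05 0.5 1.4 0 2.8;-0.05 0.6 1.6 0 3.2;-0.05 0.6 1.8 0 3.6;-0.05 0.7 2.0 0 4.0;-0.05 0.8 2.2 0 4.4;-0.05 0.8 2.4 0 4.8;-0.05 0.9 2.6 0 5.2;-0.05 1.0 2.8 0 5.6;-0.05 1.0 3.0 0 6.0;-0.05 1.1 3.2 0 6.4;-0.05 1.1 3.4 0 6.8;-0.05 1.2 3.6 0 7.2;-0.05 1.2 3.8 0 7.6;-0.05 1.3 4.0 0 8.0;-0.05 1.3 4.3 0 8.4;-0.05 1.4 4.5 0 8.8;
```

```bash
python3 -m crank '-0.05 0.1 0.2 0 0.4;-0.05 0.2 0.4 0 0.8;-0.05 0.2 0.6 0 1.2;-0.05 0.3 0.8 0 1.6;-0.05 0.3 0.9 0 1.8;-0.05 0.4 1 0 2;-0.05 0.4 1.1 0 2.2;-0.05 0.4 1.2 0 2.4'
python3 -m crank '-0.05 0 0.1 0 0.2;-0.05 0.1 0.2 0 0.4;-0.05 0.1 0.3 0 0.6;-0.05 0.2 0.4 0 0.8'
```

```text
t: 23.35
eef_pos: [0.6923, -0.0393, 0.0313]
ee_rot: [3.142, 0.0, 2.975]
contact_force: [0.7, -0.5, 0.1]
gripper_width: 0.0451
t: 23.75
eef_pos: [0.694, -0.0353, 0.0313]
ee_rot: [-3.142, -0.0, 2.989]
contact_force: [-1.2, -0.6, 0.5]
gripper_width: 0.0449
```

```bash
for i in 1; do python3 -m crank '-0.05 0 0.1 0 0.2;-0.05 0.1 0.2 0 0.4;-0.05 0.1 0.3 0 0.6'; done
python3 -m crank '-0.05 0 0.1 0 0.2;-0.05 0.1 0.2 0 0.4;-0.05 0.1 0.3 0 0.6'
python3 -m crank '-0.05 0 0.1 0 0.2;-0.05 0 0.2 0 0.4'
python3 -m crank '-0.05 0 0.1 0 0.2;-0.05 0 0.2 0 0.4'
```

```text
t: 24.05
eef_pos: [0.6945, -0.0331, 0.0313]
ee_rot: [-3.14, -0.002, 3.0]
contact_force: [-3.3, -6.3, 3.2]
gripper_width: 0.0447
t: 24.35
eef_pos: [0.6948, -0.0308, 0.0312]
ee_rot: [-3.14, -0.003, 3.011]
contact_force: [-4.9, -7.8, 4.0]
gripper_width: 0.0446
t: 24.55
eef_pos: [0.6953, -0.0286, 0.0313]
ee_rot: [-3.14, -0.002, 3.017]
contact_force: [-3.2, -6.9, 2.7]
gripper_width: 0.0449
t: 24.75
eef_pos: [0.696, -0.0263, 0.0313]
ee_rot: [-3.141, -0.0, 3.024]
contact_force: [-0.8, -4.8, -0.5]
gripper_width: 0.0448
```

The catch peaked at about 9 N and the force is falling. I continue slowly until the bar leaves the finger.

```bash
python3 -m crank '-0.05 0 0.1 0 0.2;-0.05 0 0.2 0 0.4'
python3 -m crank '-0.05 0 0.1 0 0.2;-0.05 0.1 0.2 0 0.4'
python3 -m crank '-0.05 0 0.1 0 0.2;-0.05 0 0.2 0 0.4'
```

```text
t: 24.95
eef_pos: [0.6965, -0.0235, 0.0313]
ee_rot: [-3.142, 0.001, 3.031]
contact_force: [1.4, -2.7, -0.9]
gripper_width: 0.0449
t: 25.15
eef_pos: [0.6971, -0.0208, 0.0313]
ee_rot: [3.141, -0.0, 3.038]
contact_force: [-0.3, -0.1, -0.4]
gripper_width: 0.0448
t: 25.35
eef_pos: [0.6971, -0.0188, 0.0313]
ee_rot: [3.141, -0.0, 3.045]
contact_force: [0.2, -1.1, 0.7]
gripper_width: 0.0448
```

```bash
python3 -m crank '-0.05 0 0.1 0 0.2;-0.05 0 0.1 0 0.2'
python3 -m crank '-0.05 0 0.1 0 0.2;-0.05 0 0.1 0 0.2'
python3 - <<'E'
from h import *
st,w,T=wpose();cv2.imwrite("pics/p11.png",w["frame"][:,:,::-1]);print(st["contact_force"])
E
```

```text
t: 25.55
eef_pos: [0.6971, -0.018, 0.0313]
ee_rot: [3.142, -0.0, 3.049]
contact_force: [-0.1, -0.6, -0.5]
gripper_width: 0.0451
t: 25.75
eef_pos: [0.6972, -0.0172, 0.0313]
ee_rot: [3.142, 0.0, 3.052]
contact_force: [-0.6, 0.5, 0.2]
gripper_width: 0.0448
[-0.59289246  0.51132457  0.18834837]
```

View pics/p11.png

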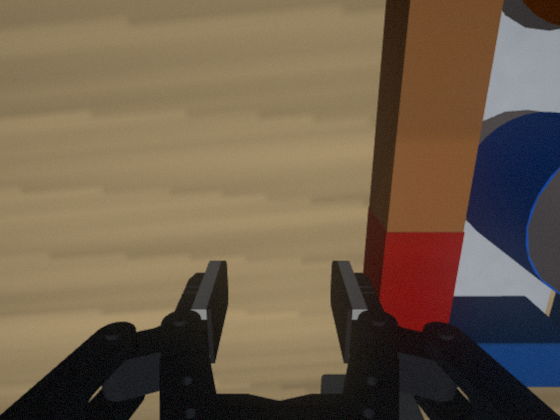

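The bar lies against the blue stop (450,310) and the finger carries no force. I back off, rise and check.

```bash
python3 -m crank '-0.05 -0.1 -1 0 0;-0.05 -0.2 -2.5 0 0;-0.05 -0.4 -4 0 0;-0.05 -0.4 -4 3 0;-0.05 -0.4 -4 7 0;-0.05 -0.4 -4 11 0;-0.05 -0.4 -4 11 0;-0.05 -3 -9 14 0;-0.05 -5.6 -13 16 0;-0.05 -8 -17 18 0;-0.05 -10.4 -21 20 0;-0.05 -12.8 -25 20 0;-0.05 -15.2 -29 20 0;-0.05 -15.2 -33 20 0;-0.05 -15.2 -36 20 0;-0.05 -15.2 -36 20 0;-0.05 -15.2 -36 20 0'
python3 - <<'E'
from h import *
t=cams.grab_frame("top");s=cams.grab_frame("scene");pin=np.array([.405,.0613])
for b in blobs(t,(0,140,60),(4,255,255),(235,135,420,300)):
    p=plane(t,b[1],.028)[:2]-pin;print(b[0],b[1],"r",np.linalg.norm(p).round(4),"yaw",np.degrees(np.arctan2(p[1],p[0])).round(1))
for n,lo,hi in(("g",(50,100,50),(85,255,255)),("b",(105,120,60),(125,255,255)),("o",(5,170,130),(16,255,255))):
    print(n,[(b[0],b[1],plane(t,b[1],.108).round(4)) for b in blobs(t,lo,hi,(210,135,380,285))])
a=cv2.resize(t["frame"][135:285,205:285],(320,600),interpolation=cv2.INTER_CUBIC);b=cv2.resize(s["frame"][170:290,220:316],(480,600),interpolation=cv2.INTER_CUBIC)
cv2.imwrite("pics/p12.png",np.hstack([a,b])[:,:,::-1])
E
```

```text
t: 27.5
eef_pos: [0.544, -0.3783, 0.2305]
ee_rot: [3.141, -0.001, 3.049]
contact_force: [0.3, -0.2, -1.5]
gripper_width: 0.0451
160 [258.  165.7] r 0.293 yaw -5.2
g [(np.int32(108), array([229.7, 231.3]), array([0.5042, 0.0995, 0.108 ]))]
b [(np.int32(349), array([224. , 201.3]), array([0.5822, 0.1166, 0.108 ])), (np.int32(109), array([245.2, 153.4]), array([0.7105, 0.0645, 0.108 ])), (np.int32(112), array([238.2, 172.5]), array([0.6591, 0.0816, 0.108 ]))]
o [(np.int32(102), array([233.5, 202.2]), array([0.5803, 0.0918, 0.108 ]))]
```

View pics/p12.png

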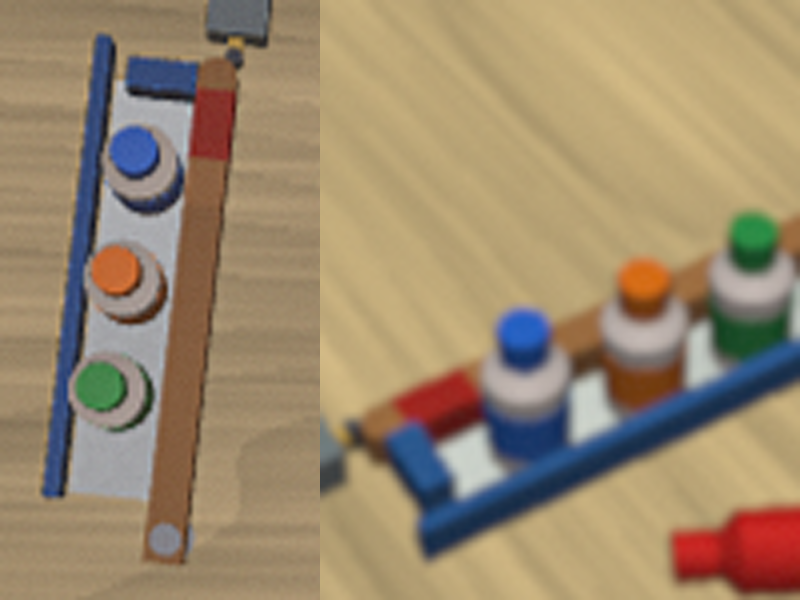

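The final view shows the bar against the end stop (198,80), parallel to the rail and with the roller holding its end at (234,55). All three bottles stand in line, so I hand in.

```bash
python3 -c "
from plant import arm,telemetry
print(telemetry.read_state()['t'],arm.hand_in())"
```

```text
the job is handed in; nothing more can be done
27.6 None
```

The orange bottle is standing upright in its empty place, the bar is home behind its catch, and the job was handed in at 27.6 s. The arm was well clear, touching nothing.

- **Bottle:** I pinched it lightly by the cap and eased the grip so it swung upright, then set it between its neighbours. The last checks put it within about 1 mm of their line. Its centre is 76 mm from the green bottle and 79 mm from the blue, so gaps of about 24 and 27 mm. Both neighbours read where they did at the start.
- **Bar:** I swept it across with a finger's back near its red band and crept through the catch. The largest force I read there was about 10 N. After I backed off, the top view showed the bar against the end stop at -5.2°, with the rail at -5.0°, and the roller holding its end.

- **Hard press while placing:** setting the bottle down, I pressed it onto the table with a reading of 34 N. The cap sat about 6 mm lower in the fingers than I had reckoned. I eased off at once, and nothing shifted.
- **Disagreement:** the line through the neighbours' caps came out at -6.5°, about 1.5° off the rail. I placed the bottle on the neighbours' line.
- **Not checked:** I did not press the bar against the stop to feel contact, so that it is home rests on the pictures and the angle. I also did not re-measure the bowl, cups and tools, but the arm went nowhere near them.
- **Pictures:** I viewed 11, one over the budget of 10.

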